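# Bolt the book collection box shut

### The arm

A 6-joint arm with a two-finger parallel gripper is mounted at the origin on the work surface. World frame = base frame: x ahead of the robot, y to its left, z up, the work surface at z = 0. Lengths are in m, angles in rad, forces in N, time in s.
With the tool pointing down it reaches from about 0.375 to 0.975 m from the base axis. Payload 3.8 kg.
Tool frame: the origin (TCP) lies midway between the tips of the shut fingers; the grasp point (between the pads) lies 19 mm behind it; x points along the fingers, y is the direction in which the jaws open and shut, and the axes are right-handed (so a half turn about x gives the same grasp; the last joint's range is limited). The gripper opens to 88 mm and grips with 3 to 60 N. Pads are 18 mm wide; open, the fingers measure 123 mm over their backs; the gripper's body (75 mm by 187 mm) begins 45 mm behind the grasp point.
Start: joints at [-1.359, 0.264, 1.604, -0, 1.274, -0.037], TCP at [0.166, -0.654, 0.239] pointing down, gripper open.
Joint ranges: [-2.63, 2.63], [-0.94, 2.18], [0.31, 2.57], [-1.31, 4.45], [0, 2.66], [-2.55, 2.55]. Speed limits (rad/s): [2.57, 2.57, 3.14, 3.14, 3.14, 3.14].

### API

Orientations are given as a rotation vector (axis times angle).
In Python, from cell import manip, inverse_kinematics, cams, order gives the robot as it stands. Calls block until the motion is done:
- manip.move_pose(position, orientation): joint-space move of the TCP to a pose.
- manip.move_linear(position, rate=0.15, rot=None): straight line of the TCP; rot=None keeps the orientation; rate is the mean speed in m/s.
- manip.set_joints(angles): joint-space move.
- manip.set_gripper(opening, force=None): finger opening in m; force is the grip in N (None keeps the last); returns when the fingers have stopped.
- manip.dwell(seconds).
- inverse_kinematics(position, orientation): joint angles nearest the present ones, or None.
- manip.state(): the state.
- cams.capture(name): name is "scene" or "top" or "wrist"; returns a dict with "image" (420x560x3 uint8, blue, green, red), "z_map" (420x560 float32, m along the optical axis (not along the pixel's ray), 0 where there is no reading), "intrinsics" (3x3 intrinsics, pixels), "position" and "orientation" of the camera in the world; the wrist camera has in their place "T_tool_cam" (4x4, takes a point from camera to tool coordinates, whose origin is the TCP and whose axes are the tool frame's). Camera axes: x right, y down, z forward; pixel columns grow to the right and rows downward; lengths in m; the calibration is good to about 2 mm. A picture is of the moment at which its call begins: read the wrist's pose just before it.
A pose or a line that the arm cannot do raises manip.IKError and nothing moves.
- order.close_job(): hands the job in, once; it reports no verdict.
The state is a dict: "clock": time; "joint_pos": joint angles; "joint_velocities": joint speeds; "tau": joint torques, N m; "tool_pos": TCP position; "tcp_rot": TCP orientation; "contact_force": force on the tool from outside, world axes, zero at the start; "moment": the same for the moment, N m; "gripper_width": finger opening in m.
Only numpy, scipy, OpenCV 4.12 (cv2) and the standard library are available. Lean on these libraries where they do the work, as an engineer would, in place of code of your own. Each camera call takes 0.05 s, during which the arm holds its last target. There are 200 camera calls.

### The job

Shut the lid of the wooden book collection box completely, then bolt it: thread the steel rod that lies on the desk tidy through both fixed eyes and the lid's hasp eye between them, from either side, and push it fully home until its black head rests against the eye. Leave the mug and the roll of tape where they are.

Things in the scene. Friction and masses are not known exactly. Their poses are not given: they have to be found in the camera images.
- box: Fixed plywood box 170 (x) x 200 (y) x 110 mm high; origin: centre of its underside; front face (x = -85) toward -x. Two fixed steel eyes stand before the front and rise above the lid: plates x = -143 to -97, tops z = 163 mm, 10 mm thick, at y = 50 to 60 and -60 to -50, with 14.5 mm holes in line along y at x = -120, z = 140 mm. Outward of each eye is free space.
- bore (a point): Point on the common axis of the two fixed eyes, midway between them (box frame -120, 0, 140 mm); axes as the box's: the bore runs along y.
- lid (a joint): Angle of the box's lid in rad: 0 fully shut against its stop, positive open. Hinge axis along the box's y at the far rim (box frame x = 85, z = 110 mm). The hinge is stiff and the lid (8 mm thick, 204 mm wide) stays at any angle: 2 to 6 N down on its top pushes it shut.
- lid_top (a point): Place to push the lid: 2 mm above its top surface on its centre line, 100 mm from the hinge axis. Moves with the lid; x and y axes are the lid's, z is normal to it, upward when shut. A steel nose 36 mm wide sticks out 37 mm from the middle of the lid's front edge and carries the hasp tab, which rises 40 mm above it.
- hasp_eye (a point): Centre of the 14.5 mm hole of the hasp tab: a steel plate 30 mm wide, 8 mm thick along y, standing on the lid's nose on a light spring hinge (26 mm below the hole, axis y). With the lid shut it stands midway between the fixed eyes, but its spring holds it 8 mm out of line, away from the box (-x), too far for the taper of a straight rod; 5 N at the eye brings it into line. The rod has play to lean in the first eye.
- rod: Loose round steel rod, 12 mm thick, about 160 g. Origin on its axis at the collar face, where the 170 mm shank meets the head; x points to the tip. The last 14 mm taper to 4 mm. The head is a black disc 26 mm wide, 10 mm thick (x = -10 to 0). Starts level on the tidy, axis 55 mm above the table, on rests about 52 and 138 mm from the collar face; shank clear to grip between head and first rest.
- rod_tip (a point): The tip of the rod, on its axis, 170 mm from the collar face.
- tidy: Fixed wooden desk tidy: base 70 mm wide and 10 mm thick from x = -175 to 65 mm, origin on its underside; two notched rests, 10 mm thick and 60 mm high, at x = -108 and -22 mm carry the rod along the tidy's x axis with its tip toward +x; the slotted rear part at x = 27 to 61 mm is 85 mm high with cards.
- mug: Bystander: white mug, 76 mm wide, 90 mm high; origin under its centre.
- tape: Bystander: roll of tape lying flat, 90 mm wide, 24 mm high; origin under its centre.
There are look-alikes about, which are no part of the job. Of the things that look like the rod, the smallest one is meant.

How it is judged:
By the outcome, as a careful person would: the job done as asked, in the order asked, and still so for the second after the job is handed in, with the robot touching nothing.
It also fails if it takes over 69 s, if anything falls off the work surface, if the arm or the gripper's body presses on something with over 40 N, if the wrist force passes 120 N, or if a joint passes its speed limit or range.

## Working session

There is one attempt and no reset: what is moved stays moved. The work goes in short steps, each a Python script; the robot and the scene stay as the last script left them, time stands still between calls to the robot, and variables do not carry over. Pictures are saved under pics/ and viewed, about 8 in all and at most 12, crops included, and the job is handed in when it is done.

```bash
ls; mkdir -p pics; cat > h.py <<'E'
import numpy as np, cv2
from scipy.spatial.transform import Rotation as R
from cell import manip, inverse_kinematics, cams, order
def cap(n):
    s=manip.state(); c=cams.capture(n)
    K=np.array(c["intrinsics"])
    if n=="wrist":
        T=np.eye(4);T[:3,:3]=R.from_rotvec(s["tcp_rot"]).as_matrix();T[:3,3]=s["tool_pos"]
        T=T@np.array(c["T_tool_cam"])
    else:
        T=np.eye(4);o=np.array(c["orientation"]);T[:3,:3]=o if o.shape==(3,3) else R.from_rotvec(o).as_matrix();T[:3,3]=c["position"]
    return c["image"],c["z_map"],K,T
def ray(K,T,u,v):
    d=T[:3,:3]@np.array([(u-K[0,2])/K[0,0],(v-K[1,2])/K[1,1],1]);return T[:3,3],d
def onz(K,T,u,v,z):
    o,d=ray(K,T,u,v);return o+d*(z-o[2])/d[2]
def cloud(Z,K,T):
    v,u=np.mgrid[:Z.shape[0],:Z.shape[1]]
    P=np.stack([(u-K[0,2])/K[0,0]*Z,(v-K[1,2])/K[1,1]*Z,Z],-1)
    return P@T[:3,:3].T+T[:3,3]
def st():
    s=manip.state();print({k:np.round(s[k],4).tolist() for k in ("clock","tool_pos","tcp_rot","contact_force","gripper_width","joint_pos")});return s
E
python3 - <<'E'
from h import *
ims=[]
for n in ("top","scene"):
    im,Z,K,T=cap(n);cv2.imwrite(f"pics/{n}0.png",im);np.savez(f"{n}0.npz",im=im,Z=Z,K=K,T=T);print(n,K.tolist(),T.round(3).tolist())
st()
E
```

```text
pics
top [[417.9668004174807, 0.0, 280.38266118483824], [0.0, 417.9668004174807, 215.01111166544686], [0.0, 0.0, 1.0]] [[0.024, -0.993, 0.118, 0.436], [-0.999, -0.027, -0.026, 0.018], [0.029, -0.117, -0.993, 1.257], [0.0, 0.0, 0.0, 1.0]]
scene [[416.2926378040765, 0.0, 280.635204055688], [0.0, 416.2926378040765, 212.36934187800583], [0.0, 0.0, 1.0]] [[-0.822, 0.448, -0.35, 0.924], [0.569, 0.66, -0.491, 0.501], [0.011, -0.603, -0.798, 0.922], [0.0, 0.0, 0.0, 1.0]]
{'clock': 0.1, 'tool_pos': [0.1661, -0.6536, 0.2375], 'tcp_rot': [2.0897, 0.2635, -2.0901], 'contact_force': [-0.3099, 0.1262, -0.0525], 'gripper_width': 0.0886, 'joint_pos': [-1.3589, 0.2647, 1.6052, -0.0, 1.2737, -0.0369]}
```

View pics/top0.png

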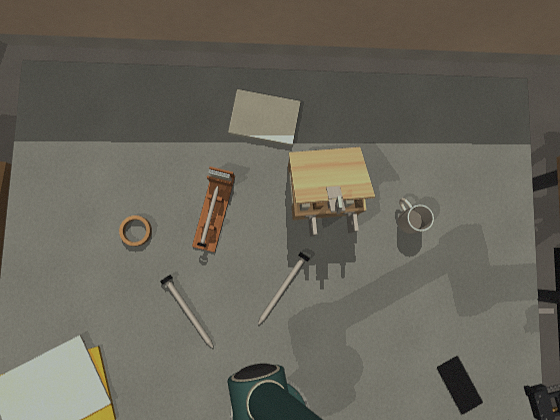

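View pics/scene0.png

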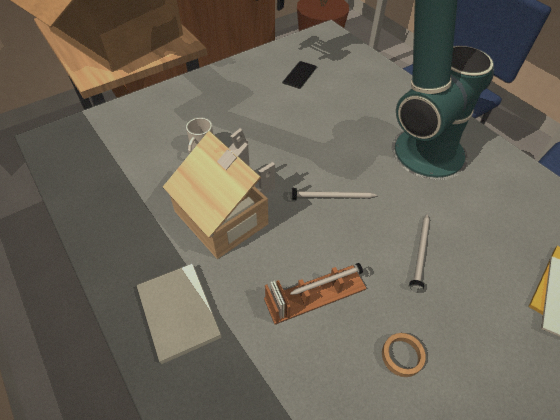

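The top view shows the box at (330,180) with its lid open, the tidy with the rod at (212,215) and its head near (204,242), the mug at (418,217) and the tape at (136,231). Two larger look-alike rods lie on the table. Next I'll get coarse poses from depth.

```bash
python3 - <<'E'
from h import *
for n in ("top","scene"):
    d=np.load(n+"0.npz");Z=d["Z"];im=d["im"].astype(int);P=cloud(Z,d["K"],d["T"])
    hsv=cv2.cvtColor(d["im"],cv2.COLOR_BGR2HSV)
    if n=="top":
        print("tidyhsv",hsv[235,212],hsv[170,330],hsv[120,265])
        for nm,(r0,r1,c0,c1) in dict(tidy=(160,262,185,245),box=(140,240,280,380)).items():
            p=P[r0:r1,c0:c1];h=hsv[r0:r1,c0:c1];ok=p[...,2]>0.004
            print(nm,p[ok].min(0).round(3),p[ok].max(0).round(3))
            if nm=="tidy":
                m=ok&(h[...,1]>130);q=p[m][:,:2].astype(np.float32);print(cv2.minAreaRect(q))
                m=ok&(h[...,1]<80)&(p[...,2]>.03)&(p[...,2]<.07);q=p[m];print(len(q),q.mean(0),cv2.fitLine(q[:,:2].astype(np.float32),2,0,.01,.01).ravel())
            else:
                m=ok&(h[...,1]>60)&(p[...,2]>.125);q=p[m]
                c=q.mean(0);nn=np.linalg.svd(q-c,full_matrices=0)[2][2];r=abs((q-c)@nn);q=q[r<.01];c=q.mean(0);nn=np.linalg.svd(q-c,full_matrices=0)[2][2]
                print("lid",len(q),c,nn,np.arccos(abs(nn[2])),q.min(0),q.max(0), cv2.minAreaRect(q[:,:2].astype(np.float32)))
                for k in np.linspace(0,len(q)-1,0).astype(int):pass
    else:
        for (u,v) in [(206,140),(164,183),(215,245),(258,185),(235,133),(265,168),(360,269),(297,290)]:
            print((u,v),P[v,u].round(3))
for (u,v) in [(290,150),(367,149),(373,195),(296,202),(313,222),(355,220),(334,197),(204,243),(216,187)]:
    d=np.load("top0.npz");print((u,v),cloud(d["Z"],d["K"],d["T"])[v,u].round(3))
E
```

```text
tidyhsv [ 12 155  92] [ 24  89 174] [ 23  43 142]
tidy [0.436 0.018 0.004] [0.749 0.277 1.257]
((0.5740640759468079, 0.10790537297725677), (0.23276858031749725, 0.23495301604270935), 78.36821746826172)
297 [0.59135597 0.1854248  0.05975354] [ 0.97640824 -0.21593261  0.591356    0.1854248 ]
box [ 0.436 -0.316  0.004] [0.826 0.018 1.257]
lid 694 [ 0.66984183 -0.14085557  0.16885477] [0.53888572 0.05791658 0.84038554] 0.5728021534994989 [ 0.65528084 -0.24392743  0.14714482] [ 0.68504055 -0.0379016   0.18390203] ((0.6714274287223816, -0.14097446203231812), (0.029592767357826233, 0.20581848919391632), 0.80488520860672)
(206, 140) [ 0.632 -0.235  0.199]
(164, 183) [ 0.74  -0.347 -0.001]
(215, 245) [ 0.736 -0.035  0.064]
(258, 185) [ 0.517 -0.185 -0.   ]
(235, 133) [ 0.593 -0.15   0.266]
(265, 168) [ 0.544 -0.102  0.162]
(360, 269) [0.489 0.216 0.066]
(297, 290) [0.642 0.176 0.065]
(290, 150) [ 0.788 -0.041 -0.001]
(367, 149) [ 0.798 -0.28  -0.   ]
(373, 195) [ 0.618 -0.246  0.207]
(296, 202) [ 0.595 -0.049  0.205]
(313, 222) [ 0.549 -0.098  0.163]
(355, 220) [ 0.557 -0.209  0.165]
(334, 197) [ 0.61  -0.146  0.209]
(204, 243) [0.491 0.202 0.057]
(216, 187) [0.663 0.181 0.01 ]
```

```bash
cat >> h.py <<'E'
def down(a):
    y=np.array([np.cos(a),np.sin(a),0]);x=np.array([0,0,-1.]);return R.from_matrix(np.stack([x,y,np.cross(x,y)],1)).as_rotvec()
def look(n,view=True):
    im,Z,K,T=cap("wrist");np.savez(n+".npz",im=im,Z=Z,K=K,T=T);cv2.imwrite(f"pics/{n}.png",im);return im,Z,K,T
E
python3 - <<'E'
from h import *
print(np.array(cams.capture("wrist")["T_tool_cam"]).round(3).tolist())
s=st();print(R.from_rotvec(s["tcp_rot"]).as_matrix().round(2).tolist())
b=0.07
for a in (np.pi/2+b,-np.pi/2+b):
  for p in [(0.60,-0.15,0.36),(0.67,-.145,.115)]:
    print(a,p,inverse_kinematics(p,down(a)))
a=min((np.pi/2+b,-np.pi/2+b),key=lambda a:np.abs(inverse_kinematics((0.60,-0.15,0.36),down(a))[5]-0))
manip.set_gripper(0.0)
manip.move_pose((0.60,-0.15,0.36),down(a));st();look("w1")
E
```

```text
[[0.001, -0.322, 0.947, -0.145], [1.0, 0.001, -0.001, 0.0], [-0.0, 0.947, 0.322, -0.083], [0.0, 0.0, 0.0, 1.0]]
{'clock': 0.15, 'tool_pos': [0.1661, -0.6537, 0.2377], 'tcp_rot': [2.0896, 0.2632, -2.09], 'contact_force': [-0.116, 0.3909, -0.4942], 'gripper_width': 0.0882, 'joint_pos': [-1.3589, 0.2646, 1.605, -0.0, 1.2737, -0.0369]}
[[-0.0, 0.25, -0.97], [0.0, -0.97, -0.25], [-1.0, -0.0, -0.0]]
1.6407963267948966 (0.6, -0.15, 0.36) [-0.28525046  0.10765098  1.56783988  0.          1.46610179 -1.92604679]
1.6407963267948966 (0.67, -0.145, 0.115) [-0.2494623   0.37751452  1.69286568  0.          1.07121245 -1.89025863]
-1.5007963267948965 (0.6, -0.15, 0.36) [-2.85250462e-01  1.07650981e-01  1.56783988e+00 -4.44089210e-16
  1.46610179e+00  1.21554587e+00]
-1.5007963267948965 (0.67, -0.145, 0.115) [-2.49462301e-01  3.77514520e-01  1.69286568e+00 -8.88178420e-16
  1.07121245e+00  1.25133403e+00]
{'clock': 3.85, 'tool_pos': [0.5997, -0.1509, 0.3597], 'tcp_rot': [2.1857, 0.0751, -2.187], 'contact_force': [-0.3339, 0.4492, -0.7498], 'gripper_width': 0.0004, 'joint_pos': [-0.2866, 0.108, 1.568, -0.0003, 1.4661, 1.2154]}
```

View pics/w1.png

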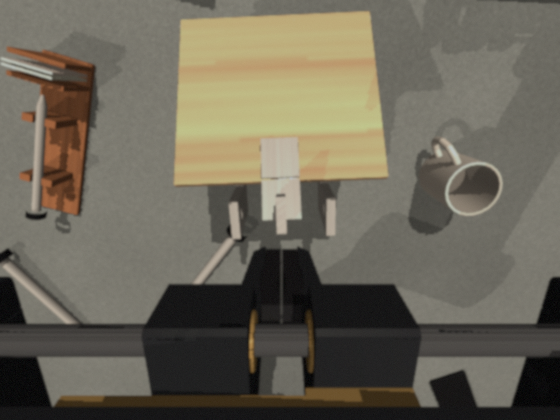

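The lid is open, with its front edge along row 180. The fixed eyes are at (235,220) and (331,217), with the hasp tab between them at (281,213). I'll shut the lid and look again.

```bash
python3 - <<'E'
from h import *
d=np.load("w1.npz");P=cloud(d["Z"],d["K"],d["T"])
E=[]
for c0,c1 in ((222,248),(322,340)):
    p=P[195:245,c0:c1].reshape(-1,3);p=p[(p[:,2]>.158)&(p[:,2]<.170)];E.append(p.mean(0));print(len(p),p.mean(0),p.min(0),p.max(0))
e=E[0]-E[1];b=np.arctan2(-e[0],e[1]);m=(E[0]+E[1])/2;print("yaw",b,"mid",m,"span",np.hypot(*e[:2]))
o=m[:2]+0.12*np.array([np.cos(b),np.sin(b)]);print("box",o)
rot=down(-np.pi/2+b)
p=o+(-0.010)*np.array([np.cos(b),np.sin(b)])
manip.move_linear((p[0],p[1],.21),rate=.2,rot=rot)
f0=manip.state()["contact_force"][2]
z=.21
while z>.112:
    z-=.006 if z>.13 else .003
    manip.move_linear((p[0],p[1],z),rate=.06)
    s=manip.state();f=s["contact_force"][2]-f0
    print(round(z,3),round(s["tool_pos"][2],4),round(f,1))
    if f>18 : break
    if z<.119 and f>12:break
manip.move_linear((p[0],p[1],.2),rate=.2)
manip.move_linear((.6,-.15,.36),rate=.25)
st();look("w2")
E
```

```text
363 [ 0.53954037 -0.10250975  0.16245902] [ 0.51472234 -0.1097864   0.15849979] [ 0.56221168 -0.0953277   0.1646973 ]
359 [ 0.55138335 -0.2114558   0.1624218 ] [ 0.52758823 -0.21889019  0.15803017] [ 0.57397272 -0.20464559  0.1653542 ]
yaw 0.10827981555651983 mid [ 0.54546186 -0.15698278  0.16244041] span 0.10958785579398203
box [ 0.66475907 -0.14401458]
0.204 0.2048 -0.1
0.198 0.1975 -0.2
0.192 0.1911 -0.2
0.186 0.1855 0.7
0.18 0.1796 -0.0
0.174 0.1734 0.9
0.168 0.1673 -0.9
0.162 0.1613 -1.5
0.156 0.1553 -0.3
0.15 0.1493 -0.4
0.144 0.1433 0.3
0.138 0.1372 -1.0
0.132 0.1312 -0.6
0.126 0.1253 -0.5
0.123 0.1227 -1.0
0.12 0.1197 -0.9
0.117 0.1184 5.8
0.114 0.1183 18.2
{'clock': 10.7583, 'tool_pos': [0.5994, -0.1498, 0.3575], 'tcp_rot': [2.1628, 0.1187, -2.1698], 'contact_force': [0.4077, -0.6311, -0.485], 'gripper_width': 0.0003, 'joint_pos': [-0.2852, 0.1092, 1.5706, 0.0001, 1.4652, 1.1773]}
```

View pics/w2.png

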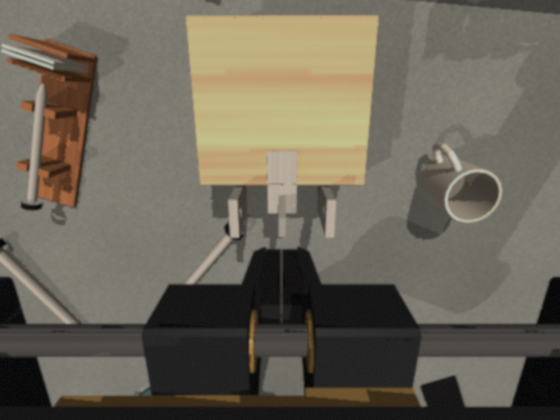

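```bash
python3 - <<'E'
from h import *
d=np.load("w2.npz");P=cloud(d["Z"],d["K"],d["T"])
E=[]
for c0,c1 in ((222,248),(320,340)):
    p=P[180:245,c0:c1].reshape(-1,3);p=p[(p[:,2]>.158)&(p[:,2]<.170)];E.append(p.mean(0));print(len(p),p.mean(0))
e=E[0]-E[1];b=np.arctan2(-e[0],e[1]);m=(E[0]+E[1])/2;print("yaw",b,"mid",m,"span",np.hypot(*e[:2]))
p=P[195:245,270:294].reshape(-1,3);p=p[(p[:,2]>.147)&(p[:,2]<.175)];
print("tab",len(p),p.mean(0),p.min(0),p.max(0)); q=(p[:,:2]-m[:2])@np.array([[np.cos(b),-np.sin(b)],[np.sin(b),np.cos(b)]]);print("tab in bore frame",q.mean(0),q.min(0),q.max(0))
L=P[20:140,200:365].reshape(-1,3);print("lid z",L[:,2].min(),L[:,2].max(),L[:,2].mean())
r=cv2.minAreaRect(P[...,:2][(P[...,2]>.112)&(P[...,2]<.122)&(np.abs(P[...,1]+.144)<.13)].astype(np.float32));print(r)
manip.set_gripper(0.05)
manip.move_pose((0.55,0.20,0.28),down(np.pi/2-.218));st();look("w3")
E
```

```text
367 [ 0.53977848 -0.10260168  0.16241321]
364 [ 0.55153235 -0.21133453  0.16233978]
yaw 0.10768045785257843 mid [ 0.54565542 -0.15696811  0.16237649] span 0.10936629594554229
tab 187 [ 0.53497175 -0.15788784  0.15481473] [ 0.51589997 -0.16346223  0.14745427] [ 0.54943467 -0.15289594  0.16058774]
tab in bore frame [-0.01072063  0.00023379] [-0.02956285 -0.00341689] [0.00357475 0.00378676]
lid z 0.113924674360455 0.5025872918783618 0.11931486063740127
((0.6393368244171143, -0.14636088907718658), (0.23486536741256714, 0.20478972792625427), 6.128425598144531)
{'clock': 13.575, 'tool_pos': [0.5502, 0.1997, 0.2802], 'tcp_rot': [0.1718, 1.5636, -0.1719], 'contact_force': [0.6863, 0.1205, -0.6821], 'gripper_width': 0.0497, 'joint_pos': [0.3057, 0.0716, 1.7503, -0.0002, 1.3194, -1.0461]}
```

View pics/w3.png

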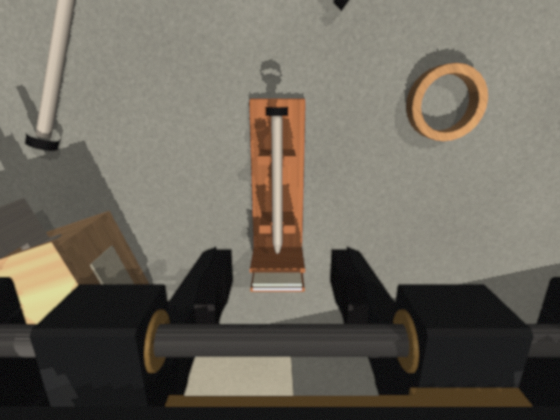

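The rod lies on the tidy with its head at (277,111) and its tip at (277,250), clear to grip between the head and the first rest at row 150. I'll measure it and grasp.

```bash
python3 - <<'E'
from h import *
d=np.load("w3.npz");K,T=d["K"],d["T"];P=cloud(d["Z"],K,T);hsv=cv2.cvtColor(d["im"],cv2.COLOR_BGR2HSV).astype(int)
m=np.zeros(P.shape[:2],bool);m[116:262,262:294]=True
z=P[...,2];m&=(hsv[...,1]<80)&(z>.045)&(z<.075)&(hsv[...,2]>80)
m=m.astype(np.uint8);n,l,s,c=cv2.connectedComponentsWithStats(m);k=1+s[1:,4].argmax();print(s[k],c[k]);m=l==k
rows=np.unique(np.where(m)[0]);cen=[]
for r in rows:
    u=np.where(m[r])[0];cen.append((u.mean(),r,len(u)))
cen=np.array(cen);Q=np.array([onz(K,T,u,v,.055) for u,v,_ in cen])
vx,vy,x0,y0=cv2.fitLine(Q[10:-10,:2].astype(np.float32),cv2.DIST_HUBER,0,.01,.01).ravel()
if vx<0:vx,vy=-vx,-vy
dr=np.array([vx,vy]);tip=onz(K,T,cen[-1,0],cen[-1,1]+.5,.055)[:2];top=onz(K,T,cen[0,0],cen[0,1]-.5,.055)[:2]
yaw=np.arctan2(vy,vx);print("yaw",yaw,"tip",tip,"collar est",top,"len",(tip-top)@dr,"widths",cen[::12,2],"cam",T[:3,3])
print("top z",np.median(z[m]))
x0=np.array([x0,y0]);tipl=x0+dr*((tip-x0)@dr);topl=x0+dr*((top-x0)@dr)
print("tipl",tipl,"coll from tip",tipl-.17*dr,"coll",topl)
b=hsv[...,2]<45;rr=np.where(b[100:125,277])[0];print("head rows",rr.min()+100,rr.max()+100,[P[r,277].round(3).tolist() for r in range(106,120,2)])
E
```

```text
[ 271  116   12  138 1283] [276.87763055 181.28682775]
yaw -0.21641636 tip [0.65821076 0.17044236] collar est [0.4905211  0.20660572] len 0.17154339529583582 widths [11. 10. 10. 11. 10.  9.  9. 10. 10.  8.  9.  6.] cam [0.4669426  0.21725966 0.42553933]
top z 0.05952612422309722
tipl [0.65816729 0.17024465] coll from tip [0.49213283 0.20674891] coll [0.49062545 0.20708033]
head rows 109 114 [[0.483, 0.209, 0.009], [0.482, 0.21, 0.067], [0.484, 0.209, 0.066], [0.486, 0.209, 0.067], [0.488, 0.208, 0.067], [0.49, 0.208, 0.067], [0.493, 0.207, 0.061]]
```

```bash
cat >> h.py <<'E'
b=0.1077;M=np.array([0.5456,-0.1570]);X=np.array([np.cos(b),np.sin(b)]);U=np.array([np.sin(b),-np.cos(b)])
L=.145
def pose(t,th,zo,dz=0,dx=0):
    "tip t beyond centre of first eye along rod, lean th toward -x"
    E1=M-.055*U+dx*X; d=np.cos(th)*U-np.sin(th)*X; g=E1+(t-L)*d
    return (g[0],g[1],.140-zo+dz),down(b-th)
E
python3 - <<'E'
from h import *
yaw=-.2164;dr=np.array([np.cos(yaw),np.sin(yaw)]);c=np.array([.4914,.2069]);g=c+.025*dr;rot=down(yaw+np.pi/2)
manip.move_linear((g[0],g[1],.11),rate=.25,rot=rot)
manip.move_linear((g[0],g[1],.040),rate=.1)
manip.set_gripper(0.0,60);s=st();zo=.055-s["tool_pos"][2];print("zo",zo)
manip.move_linear((g[0],g[1],.16),rate=.15);st()
p,r=pose(-.05,.13,zo)
print(inverse_kinematics(p,r))
manip.move_linear((p[0],p[1],.2),rate=.2,rot=r)
manip.move_linear(p,rate=.15)
st();look("w4")
E
```

```text
{'clock': 16.0083, 'tool_pos': [0.5159, 0.2016, 0.0401], 'tcp_rot': [0.1699, 1.564, -0.1698], 'contact_force': [-0.6021, 0.7055, 1.077], 'gripper_width': 0.0103, 'joint_pos': [0.3275, 0.2431, 2.0336, 0.0, 0.8648, -1.0269]}
zo 0.014894406025809576
{'clock': 16.9583, 'tool_pos': [0.5149, 0.2012, 0.1588], 'tcp_rot': [0.1692, 1.5661, -0.1707], 'contact_force': [-0.9644, 0.0012, -1.3969], 'gripper_width': 0.0102, 'joint_pos': [0.3275, 0.1001, 1.9497, -0.0, 1.094, -1.0269]}
[0.12351727 0.13201241 1.98221262 0.         1.02736762 0.14581727]
{'clock': 19.1333, 'tool_pos': [0.5444, 0.0928, 0.1255], 'tcp_rot': [1.2256, 1.1984, -1.225], 'contact_force': [-0.3578, -0.0474, -2.0463], 'gripper_width': 0.0103, 'joint_pos': [0.1238, 0.132, 1.9814, -0.0, 1.0277, 0.1458]}
```

View pics/w4.png

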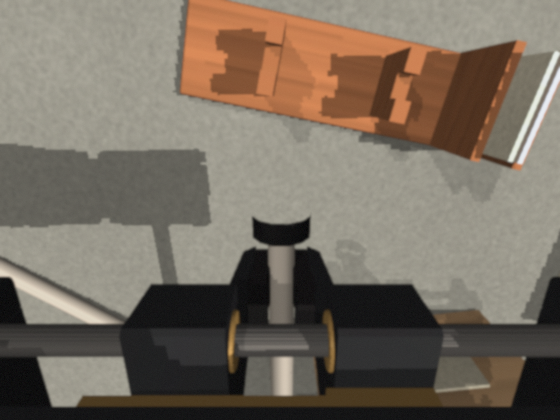

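The rod is in the grip with its head at (281,228), but the gripper hides the tip. I'll check it in the two fixed cameras.

```bash
python3 - <<'E'
from h import *
from functools import reduce
p,r=pose(-.05,.13,.0149); g=np.array([*p[:2],.14]);d=np.r_[np.cos(.13)*U-np.sin(.13)*X,0]
o=[]
for n in ("top","scene"):
    im,Z,K,T=cap(n);np.savez(n+"1.npz",im=im,Z=Z,K=K,T=T)
    def pr(x):
        c=T[:3,:3].T@(x-T[:3,3]);return (K@c/c[2])[:2]
    t=pr(g+.145*d);e=pr(np.r_[M-.055*U,.163]);c=((t+e)/2).round().astype(int);w,h=50,40
    print(n,"pred tip",t,"pred rod +60",pr(g+.06*d),"eye1 top",e,"crop origin",c-[w,h])
    o.append(cv2.resize(im[c[1]-h:c[1]+h,c[0]-w:c[0]+w],None,fx=6,fy=6,interpolation=cv2.INTER_CUBIC)[:,:])
im=np.vstack(o);im=cv2.resize(im,None,fx=.62,fy=.62);print(im.shape);cv2.imwrite("pics/c1.png",im)
E
```

```text
top pred tip [295.13198237 225.42231351] pred rod +60 [263.5074806  223.88705589] eye1 top [314.62804328 225.53645218] crop origin [255 185]
scene pred tip [277.3337397  185.71752718] pred rod +60 [296.92466795 208.59454639] eye1 top [266.39614847 166.85260004] crop origin [222 136]
(595, 372, 3)
```

View pics/c1.png

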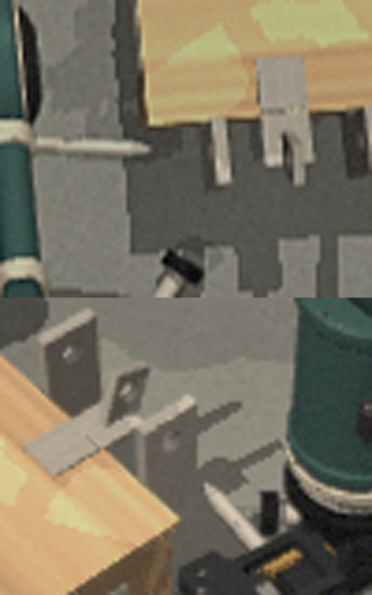

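```bash
python3 - <<'E'
from h import *
d=np.load("scene1.npz");K,T,im=d["K"],d["T"],d["im"]
def pr(x):
    c=T[:3,:3].T@(x-T[:3,3]);return (K@c/c[2])[:2]
for n,x in dict(e1=np.r_[M-.06*U,.14],e2=np.r_[M+.05*U,.14],tab=np.r_[M-.004*U-.008*X,.139],e1z=np.r_[M-.06*U,.143],e1x=np.r_[M-.06*U+.003*X,.14]).items(): print(n,pr(x))
E
```

```text
e1 [267.80919007 174.2387693 ]
e2 [241.19919075 150.67381057]
tab [256.381702   160.79767457]
e1z [267.79286147 173.43456628]
e1x [266.89520235 174.80952369]
```

```bash
python3 - <<'E'
from h import *
p,r=pose(-.05,.13,.0149); g=np.array([*p[:2],.14]);d=np.r_[np.cos(.13)*U-np.sin(.13)*X,0]
for n in ("top","scene"):
    D=np.load(n+"1.npz");P=cloud(D["Z"],D["K"],D["T"]).reshape(-1,3)-g
    s=P@d;w=np.cross([0,0,1],d);l=P@w
    m=(s>.02)&(s<.15)&(abs(l)<.008)&(abs(P[:,2])<.03)
    if n=="scene": m&=P[:,2]>-.015
    for lo in np.arange(.02,.15,.02):
        k=m&(s>=lo)&(s<lo+.02);print(n,round(lo,2),k.sum(),*( (P[k][:,2].mean().round(4),P[k][:,2].max().round(4),l[k].mean().round(4)) if k.any() else ()))
E
```

```text
top 0.02 0
top 0.04 0
top 0.06 34 0.0045 0.0107 0.0003
top 0.08 32 0.005 0.0097 -0.0004
top 0.1 28 0.0044 0.0085 0.0003
top 0.12 34 0.0029 0.0075 0.0001
top 0.14 2 -0.0002 0.0008 -0.0003
scene 0.02 0
scene 0.04 0
scene 0.06 1 0.0076 0.0076 0.0042
scene 0.08 30 0.0045 0.0073 0.0027
scene 0.1 33 0.0043 0.0083 0.0039
scene 0.12 27 0.0041 0.0075 0.0036
scene 0.14 3 0.0012 0.0024 0.0017
```

```bash
cat >> h.py <<'E'
F0=None
def step(t,th,rate=.06,lim=25,**k):
    p,r=pose(t,th,.0149,**k);manip.move_linear(p,rate=rate,rot=r);s=manip.state();f=np.array(s["contact_force"])
    fb=np.r_[f[:2]@X,-f[:2]@U,f[2]];e=np.array(s["tool_pos"])-p
    print(round(s["clock"],2),t,round(th,3),"F(box xyz)",fb.round(1),"err mm",(1e3*np.r_[e[:2]@X,e[:2]@U,e[2]]).round(1))
    return np.abs(fb).max()<lim
E
python3 - <<'E'
from h import *
ok=step(-.01,.13,dz=.0005)
for t in (.01,.03,.045,.06,.07,.08):
    ok=ok and step(t,.13,dz=.0005)
for th in (.09,.05,.01,-.005):
    ok=ok and step(.083,th,rate=.03,dz=.0005)
print(ok)
o=[]
for n in ("top","scene"):
    im,Z,K,T=cap(n);x,y=(262,192) if n=="top" else (222,130)
    o.append(cv2.resize(im[y:y+70,x:x+90],None,fx=4,fy=4,interpolation=cv2.INTER_CUBIC))
cv2.imwrite("pics/c2.png",np.vstack(o))
E
```

```text
20.1 -0.01 0.13 F(box xyz) [-0.2  0.7  0.1] err mm [-0.   0.1 -0. ]
20.58 0.01 0.13 F(box xyz) [ 0.4  0.3 -1.4] err mm [-0.   0.4  0. ]
21.07 0.03 0.13 F(box xyz) [ 0.1 -0.4 -1.8] err mm [0.  0.4 0.1]
21.47 0.045 0.13 F(box xyz) [ 0.  -0.5 -1.6] err mm [0.  0.4 0. ]
21.87 0.06 0.13 F(box xyz) [ 0.3 -0.1 -0.9] err mm [-0.   0.4  0. ]
22.18 0.07 0.13 F(box xyz) [ 0. -0. -2.] err mm [-0.1  0.4 -0. ]
22.5 0.08 0.13 F(box xyz) [ 0.   0.1 -2.2] err mm [-0.1  0.4 -0. ]
22.78 0.083 0.09 F(box xyz) [-0.2 -0.8 -2. ] err mm [-0.1  0.1  0. ]
23.03 0.083 0.05 F(box xyz) [ 0.3 -0.7 -1.1] err mm [ 0.1 -0.1  0. ]
23.28 0.083 0.01 F(box xyz) [ 0.5  0.6 -1.2] err mm [ 0.2 -0.2  0.1]
23.53 0.083 -0.005 F(box xyz) [ 1.4  0.9 -3.2] err mm [ 0.2 -0.2  0.1]
True
```

View pics/c2.png

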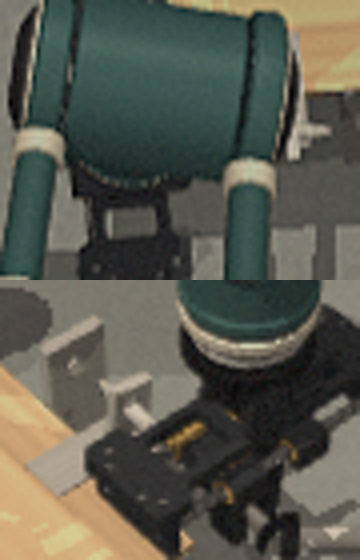

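The rod goes into the hasp tab, and its tip shows past the tab in the top crop at (325,130). I'll carry on into the far eye.

```bash
python3 - <<'E'
from h import *
ok=True
for t in (.095,.105,.112,.12,.128):
    ok=ok and step(t,-.003,rate=.05,dz=.0005)
print(ok)
o=[]
for n in ("top","scene"):
    im,Z,K,T=cap(n);x,y=(282,192) if n=="top" else (215,125)
    o.append(cv2.resize(im[y:y+70,x:x+90],None,fx=4,fy=4,interpolation=cv2.INTER_CUBIC))
cv2.imwrite("pics/c3.png",np.vstack(o))
E
```

```text
24.02 0.095 -0.003 F(box xyz) [ 1.1  0.2 -2. ] err mm [0. 1. 0.]
24.38 0.105 -0.003 F(box xyz) [ 0.6 -1.8 -1.5] err mm [-0.1  0.9 -0. ]
24.67 0.112 -0.003 F(box xyz) [ 0.4 -1.1 -2.5] err mm [-0.2  0.6 -0.1]
24.98 0.12 -0.003 F(box xyz) [-0.1 -1.8 -1.5] err mm [-0.4  0.7 -0.2]
25.28 0.128 -0.003 F(box xyz) [-2.9 -0.7 -1.8] err mm [-0.4  0.6 -0.2]
True
```

View pics/c3.png

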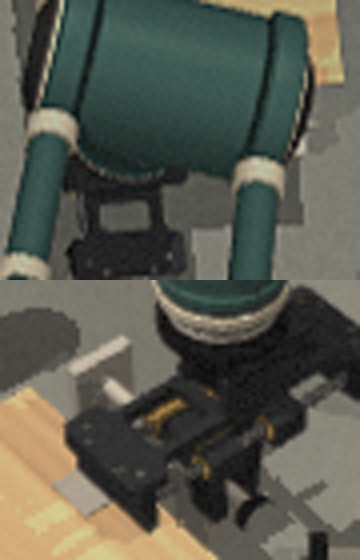

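The rod's shank now reaches the far eye plate at about (120,385) and the forces are low. I'll release it, check, then push the head home with the fingers shut.

```bash
python3 - <<'E'
from h import *
manip.set_gripper(.034);st()
p,r=pose(.128,0,.0149)
manip.move_linear((p[0],p[1],.22),rate=.15,rot=r)
q=M-U*.150
manip.move_linear((*q,.22),rate=.25)
manip.set_gripper(0,20)
look("w5")
st()
o=[]
for n in ("top","scene"):
    im,Z,K,T=cap(n);np.savez(n+"2.npz",im=im,Z=Z,K=K,T=T);x,y=(282,192) if n=="top" else (215,125)
    o.append(cv2.resize(im[y:y+70,x:x+90],None,fx=4,fy=4,interpolation=cv2.INTER_CUBIC))
cv2.imwrite("pics/c4.png",np.vstack(o))
E
```

```text
{'clock': 25.9083, 'tool_pos': [0.5381, -0.0854, 0.1259], 'tcp_rot': [1.1274, 1.259, -1.1268], 'contact_force': [-0.2477, 0.2209, -0.6907], 'gripper_width': 0.0346, 'joint_pos': [-0.2031, 0.1179, 1.9966, 0.0001, 1.0264, -0.314]}
{'clock': 27.825, 'tool_pos': [0.5295, -0.008, 0.22], 'tcp_rot': [1.1297, 1.258, -1.1296], 'contact_force': [-0.3144, -0.6405, 0.7902], 'gripper_width': 0.0002, 'joint_pos': [-0.0622, 0.0011, 1.9348, -0.0, 1.2055, -0.1696]}
```

View pics/c4.png

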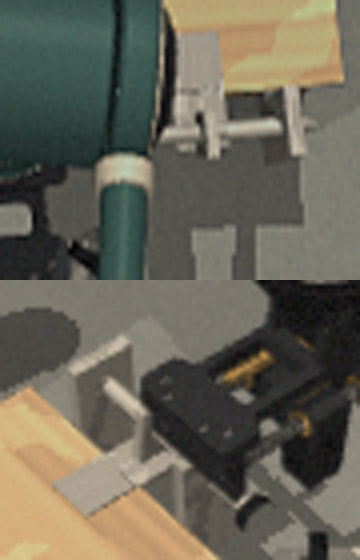

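The rod passes through both eyes and the tab, with its tip past the far eye at (312,123). Now the push on the head.

```bash
python3 - <<'E'
from h import *
z=.128
rot=down(b)
def to(y,rate):
    q=M-U*y;manip.move_linear((*q,z),rate=rate,rot=rot);s=manip.state();f=np.array(s["contact_force"])
    a=(np.array(s["tool_pos"])[:2]-M)@-U
    print(round(s["clock"],2),y,"act",round(a,4),"F",(-f[:2]@U).round(1),(f[:2]@X).round(1),f[2].round(1));return -f[:2]@U
f0=to(.150,.15);to(.12,.1)
y=.12
while y>.070:
    y-=.005 if y>.085 else .002
    if to(y,.05)-f0>15:break
to(.12,.15)
q=M-U*.15
manip.move_linear((*q,.3),rate=.25)
manip.move_pose((.45,.1,.4),rot)
st()
o=[]
for n in ("top","scene"):
    im,Z,K,T=cap(n);np.savez(n+"3.npz",im=im,Z=Z,K=K,T=T);x,y=(282,192) if n=="top" else (215,125)
    o.append(cv2.resize(im[y:y+70,x:x+90],None,fx=4,fy=4,interpolation=cv2.INTER_CUBIC))
cv2.imwrite("pics/c5.png",np.vstack(o))
E
```

```text
28.69 0.15 act 0.1499 F -0.1 0.3 0.7
29.14 0.12 act 0.1195 F 0.5 0.1 -0.5
29.39 0.11499999999999999 act 0.115 F 0.3 -0.2 0.0
29.64 0.10999999999999999 act 0.1101 F 1.5 1.3 0.4
29.89 0.10499999999999998 act 0.1048 F 0.6 0.5 -0.5
30.14 0.09999999999999998 act 0.0997 F 0.9 0.5 -1.2
30.39 0.09499999999999997 act 0.0946 F 1.4 0.3 0.4
30.64 0.08999999999999997 act 0.0896 F 0.8 0.2 -0.4
30.89 0.08499999999999996 act 0.0846 F 1.2 -0.6 -0.2
31.14 0.08299999999999996 act 0.0829 F 2.7 1.2 -0.1
31.39 0.08099999999999996 act 0.0814 F 4.8 -0.2 0.3
31.64 0.07899999999999996 act 0.0813 F 12.8 1.0 2.4
31.89 0.07699999999999996 act 0.0812 F 18.9 0.9 3.3
32.33 0.12 act 0.1194 F -1.0 -0.1 0.5
{'clock': 33.8833, 'tool_pos': [0.4499, 0.0995, 0.3982], 'tcp_rot': [1.1275, 1.259, -1.1312], 'contact_force': [-0.3516, -0.3721, -0.5605], 'gripper_width': 0.0006, 'joint_pos': [0.1643, -0.2069, 1.8007, -0.0009, 1.5499, 0.0562]}
```

View pics/c5.png

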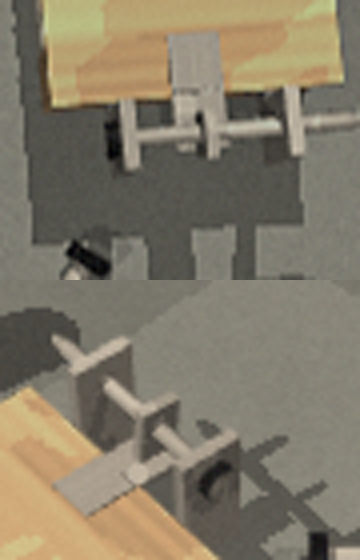

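The head is now against the near eye and the tip sticks out beyond the far one. I'll finish with a close-up check from the wrist camera and numbers.

```bash
python3 - <<'E'
from h import *
manip.move_pose((.59,-.15,.33),down(-np.pi/2+b));st()
im,Z,K,T=look("w6");P=cloud(Z,K,T)
Q=P-np.r_[M,0];x=Q[...,:2]@X;y=-(Q[...,:2]@U);z=Q[...,2]
hsv=cv2.cvtColor(im,cv2.COLOR_BGR2HSV)
m=(abs(x)<.016)&(z>.128)&(z<.156)&(y>.0585)&(y<.12);print("head y",m.sum(),np.percentile(y[m],[2,50,98]).round(4))
m=(abs(x)<.008)&(z>.128)&(z<.152)&(y<-.064)&(y>-.14);print("tip y",m.sum(),y[m].min().round(4))
m=(abs(x)<.03)&(z>.158)&(z<.168)&(y>.04)&(y<.07);print("eye1 y",np.percentile(y[m],[2,98]).round(4))
m=(x>.06)&(x<.19)&(abs(y)<.09)&(z<.15);print("lid z",np.percentile(z[m],[2,50,98]).round(4),np.polyfit(x[m],z[m],1))
m=(abs(y)<.006)&(x<.03)&(x>-.04)&(z>.147);print("tab x",np.percentile(x[m],[3,50,97]).round(4))
def pr(p):
    c=T[:3,:3].T@(np.array(p)-T[:3,3]);return (K@c/c[2])[:2].round(1)
print([pr(np.r_[M-U*v,.14]) for v in (.07,.06,-.11)])
cv2.imwrite("pics/w6c.png",cv2.resize(im[140:280,190:390],None,fx=4,fy=4,interpolation=cv2.INTER_CUBIC))
E
```

```text
{'clock': 35.1167, 'tool_pos': [0.5898, -0.15, 0.3294], 'tcp_rot': [2.1651, 0.1184, -2.1672], 'contact_force': [-0.3906, 0.5741, 0.5597], 'gripper_width': 0.0004, 'joint_pos': [-0.2903, 0.0973, 1.6336, 0.0005, 1.4119, 1.1722]}
head y 158 [0.0624 0.0665 0.07  ]
tip y 392 -0.1101
eye1 y [0.05   0.0598]
lid z [0.116  0.1176 0.1193] [-0.00121664  0.11775224]
tab x [-0.0196 -0.0022  0.0103]
[array([219.8, 212.3]), array([228.8, 212.3]), array([382.2, 212.5])]
```

View pics/w6c.png

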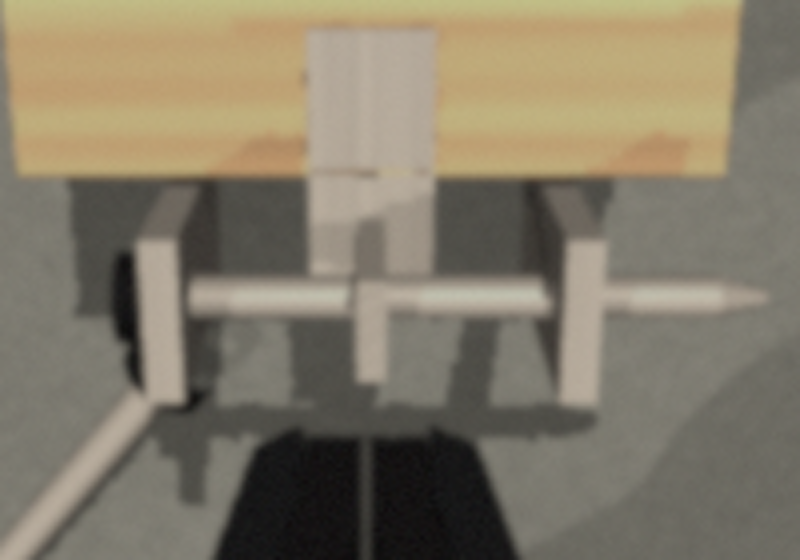

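The rod is through both eyes and the tab, and the black head at (125,290) is flush with the near eye. The tip is at y = -110.1 mm (expected -110) and the head spans about 60 to 70 mm. The lid is flat at 118 mm. Nothing is being touched, so I'm handing it in.

```bash
python3 -c "
from h import *
print(order.close_job())"
```

```text
the job is handed in; nothing more can be done
None
```

The box lid is shut and bolted, and I handed the job in with the clock at about 35 s (limit 69 s). I pushed the lid closed first. I then took the rod from the tidy and threaded it from the +y side, leaning it to catch the hasp eye. Last, I pushed its head home with the fingers shut.

- **Lid:** it measures flat with its top at about 118 mm, which is the shut height. It took an 18 N push against the stop.
- **Rod:** its tip is 110.1 mm past the bore's midpoint, where 110 mm is fully home. The head lies flush against the near eye, at 60–70 mm, and the final push stalled at about 19 N.
- **Everything else:** I never went near the mug or the tape, but I did not re-measure their positions at the end. The gripper was clear of everything at hand-in.

**Small disagreements:**
- One scene-camera check put the rod tip about 1 pixel low before threading, but the depth check showed it level.
- The push on the open lid showed almost no force until the stop, less than the 2–6 N you gave.

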